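# Close up a loaded haematocrit centrifuge

## Robot

A 6-joint arm with a two-finger parallel gripper is mounted at the origin on a cart in front of the work surface, level with it; the furniture and walls round the work are solid. World frame = base frame: x ahead of the robot, y to its left, z up, the work surface at z = 0. Lengths are in m, angles in rad, forces in N, time in s.
With the tool pointing down it reaches from about 0.275 to 0.85 m from the base axis. Payload 5.2 kg.
Tool frame: the origin (TCP) lies midway between the tips of the shut fingers; the grasp point (between the pads) lies 19 mm behind it; x points along the fingers, y is the direction in which the jaws open and shut, and the axes are right-handed (so a half turn about x gives the same grasp; the last joint's range is limited). The gripper opens to 85 mm and grips with 20 to 120 N. Pads are 22 mm wide; open, the fingers measure 114 mm over their backs; the gripper's body (76 mm by 85 mm) begins 54 mm behind the grasp point. The pads swing forward as they close: fully open they stand 13 mm farther back than shut.
Start: joints at [0.942, 0.259, 1.535, -0, 1.348, -0.203], TCP at [0.227, 0.501, 0.231] pointing down, gripper open.
Joint ranges: [-3.14, 3.14], [-0.91, 2.08], [0.19, 2.58], [-1.22, 4.36], [0.22, 2.71], [-3.12, 3.12]. Speed limits (rad/s): [2.57, 2.57, 3.14, 3.14, 3.14, 3.14].

## Interface

Orientations are given as a 3x3 rotation matrix whose columns are the frame's x, y, z axes.
In Python, from cell import env gives the robot as it stands. The module is installed in compiled form; this text tells all that it offers.
- The arm moves only by the tool jog_arm, never from a script. Its argument "series" is one flat list of numbers, 4 for each row, row after row: the shift along the tool's x, y, z in cm, then the turn about the tool's x in degrees. In form: [x, y, z, yaw, x, y, z, yaw, ...]. A call has 1 to 20 rows; each row shifts and turns the commanded pose from where the row before left it, along the tool's axes as they then stand; what a row does not reach is not made up. A row lasts 1/8 s, in which the tool goes at most 62.5 mm and 10.7 degrees, less where a joint would pass 70% of its speed; a pose out of reach is approached as far as the arm can. A call with a gripper value outside its range is refused whole. "claw" is the closure, from -1 (fully open) to 1 (shut), set as the call begins (left out, the last holds). The fingers move at their own pace and stop on an object; "grip_force" is the grip in N (left out, the last holds). Time passes only in rows, so rows that do not move let the fingers close. It gives the time, the measured TCP pose, the force and the opening at its end, in the units of the state.
- env.sense(): the state, without advancing time (a new reading comes with each control period).
- env.capture(name): name is "scene" or "top"; returns a dict with "pixels" (384x512x3 uint8, blue, green, red), "K" (3x3 intrinsics, pixels), "camera_from_world" (4x4, takes a point from world to camera coordinates). Camera axes: x right, y down, z forward; pixel columns grow to the right and rows downward; lengths in m; the calibration is good to about 2 mm. A picture is of the moment at which its call begins. There is no depth.
- env.finish_job(): hands the job in, once; it reports no verdict.
The state is a dict: "clock": time; "qpos": joint angles; "joint_vel": joint speeds; "effort": joint torques, N m; "position": TCP position; "tool_rot": TCP orientation; "contact_force": force on the tool from outside, world axes, zero at the start; "torque": the same for the moment, N m; "gripper_width": opening from 0.0 (shut) to 1.0 (fully open).
Only numpy, scipy, OpenCV 4.12 (cv2) and the standard library are available. Lean on these libraries where they do the work, as an engineer would, in place of code of your own. Each camera call takes 0.05 s, during which the arm holds its last target.

## Task

The little haematocrit centrifuge is loaded; close it up for the run. Set the round rotor lid on the rotor with its two edge slots over the two drive pins, so that it lies down flat, then bring the hinged cover fully down without slamming it, and fold the clamp lever down flat onto the cover so that it is locked. Leave the other things on the bench where they are.

Things in the scene. Friction and masses are not known exactly. Their poses are not given: they have to be found in the camera images.
- centrifuge: White benchtop centrifuge, fixed to the worktop, 172 (x) x 160 (y) mm, deck 80 mm high, with a round bowl of 112 mm diameter. Origin on the worktop below the rotor's axis; x points from its front panel (x = -92 mm) to its back (x = +80 mm), y to its left seen from the front, z up.
- rotor_seat (a point): Centre of the rotor's flat seat for the lid's underside, 72 mm above the worktop. Turns with the rotor (spins easily, 0.006 N m): its x axis runs through two steel drive pins at x = +42 and -42 mm, 7 mm thick, domed tops 11 mm above the seat; both ends alike. Starts with x within 0.6 rad of the centrifuge's x.
- rotor_lid: Loose aluminium disc, 92 mm across, 5 mm thick, 90 g, lying bar grip up. Origin: centre of its underside. The black bar grip is 42 mm long along x, 12 mm wide along y, top 35 mm above the origin; pinch it across y. Two edge slots in line with the bar (11 mm wide, in to 36.5 mm from centre) fit the drive pins with 2 mm play; turned wrongly it rides 11 mm high and blocks the cover.
- cover (a joint): Hinged cover, a white shell with a clear window: 0 = fully shut, positive = opened upward and back. Starts at 1.6 to 1.7 rad (just past upright, end stop 1.75). A friction hinge (0.4 N m) keeps it wherever it is left, also when almost shut, so it must be pushed all the way down.
- cover_hinge (a point): Middle of the cover's hinge axis, which runs along the centrifuge's y, 66 mm behind the rotor axis and 86 mm above the worktop. The point turns with the cover; with the cover shut its axes are those of the centrifuge.
- cover_front (a point): Point on the cover's outer face near its front edge, on the centre line: 118 mm from the hinge axis along the cover, 30 mm outward of it (shut: 116 mm above the worktop). Its z axis is the outward normal (up when shut). The cover is 132 mm wide, ends 12 mm beyond this point; its outer face is flat and free on both sides of the clamp lever.
- clamp (a joint): Clamp lever on the cover's front edge: 0 = folded flat on the cover, hook under the keeper staple on the deck (locked); starts open at 0.85 to 1.05 rad, tip raised from the cover. Friction (0.06 N m) keeps it where it is left. Folded before the cover is down, its hook lands on the staple and keeps the cover from shutting.
- clamp_tip (a point): Middle of the upper side of the black lever's tip (26 mm wide across y, 12 mm long). The pivot axis runs along y; with the cover shut it is 74 mm in front of the rotor axis, 110 mm above the worktop. The tip lies 46 mm from the pivot along the lever and 17 mm above it; pressed down and towards the back it folds; flat, it is 127 mm above the worktop.
- timer: White lab timer, 66x62x22 mm, bystander; origin at the centre of its underside.
- forceps: Steel forceps, 21x124x10 mm, bystander; origin at the centre of the underside.
- petri: Petri dish, 61x61x14 mm, bystander; origin at the centre of the underside.
- tape: Roll of white tape, 75x75x19 mm, lying flat, bystander; origin at the centre of the underside.
- carton: Small reagent carton, 40x62x85 mm, bystander; origin at the centre of the underside.
- microscope: Fixed microscope that stands between the left part of the bench and the centrifuge; it never moves. Its eyepieces stick out towards the robot as far as x = 0.47 m, at y = 0.06 to 0.23 m, 0.34 to 0.45 m above the worktop: swing the arm past them well back (nearer the robot), not over the bench.

How it is judged:
By the outcome, as a careful person would: the job done as asked, in the order asked, and still so for the second after the job is handed in, with the robot touching nothing.
It also fails if it takes over 56 s, if anything falls off the work surface, if the arm or the gripper's body presses on something with over 40 N, if the wrist force passes 120 N, or if a joint passes its speed limit or range.

## Working session

There is one attempt and no reset: what is moved stays moved. The work goes in short steps, Python scripts to look and compute and a tool call to move; the robot and the scene stay as the last step left them, time stands still between calls to the robot, and variables do not carry over. Pictures are saved under pics/ and viewed, and the job is handed in when it is done.

Besides the shell and the picture viewer there is one more tool, called after "Emit:" as name(argument=value, ...) on one line, values as JSON. jog_arm: Moves the arm, as the interface text tells. Its arguments: {"type":"object","properties":{"series":{"type":"array"},"claw":{"type":"number"},"grip_force":{"type":"number"}},"required":["series"]}

```bash
mkdir -p pics; cat > h.py <<'E'
import numpy as np, cv2
from cell import env
def cap(n,f):
    c=env.capture(n); cv2.imwrite('pics/'+f,c['pixels']); np.savez('pics/'+f[:-4]+'.npz',**{k:np.array(v) for k,v in c.items()}); return c
def ld(f): return dict(np.load('pics/'+f+'.npz'))
def proj(c,p):
    p=np.atleast_2d(p); q=(c['camera_from_world']@np.c_[p,np.ones(len(p))].T)[:3]; u=c['K']@q; return (u[:2]/u[2]).T
def ray(c,uv):
    M=np.array(c['camera_from_world']); R=M[:3,:3]; o=-R.T@M[:3,3]
    d=R.T@np.linalg.inv(c['K'])@np.array([uv[0],uv[1],1.]); return o,d/np.linalg.norm(d)
def onz(c,uv,z):
    o,d=ray(c,uv); return o+d*(z-o[2])/d[2]
def tri(c1,a,c2,b):
    o1,d1=ray(c1,a);o2,d2=ray(c2,b)
    A=np.c_[d1,-d2]; s=np.linalg.lstsq(A,o2-o1,rcond=None)[0]
    p,q=o1+s[0]*d1,o2+s[1]*d2; return (p+q)/2,np.linalg.norm(p-q)
E
python3 - <<'E'
from h import *
np.set_printoptions(precision=4,suppress=True)
print(env.sense())
for n in("scene","top"):
    c=cap(n,n+'0.png'); o,d=ray(c,(256,192)); print(n,c['K'],o,d)
E
```

```text
{'clock': 0.0, 'qpos': array([ 0.9422,  0.2593,  1.5361, -0.0001,  1.348 , -0.2028]), 'joint_vel': array([ 0.0003, -0.0006, -0.0004,  0.001 , -0.0004, -0.0002]), 'effort': array([  0.0012, -44.6029, -29.0567,  -0.0003,   0.0118,   0.    ]), 'position': array([0.2268, 0.5005, 0.2305]), 'tool_rot': array([[-0.001 ,  0.413 ,  0.9107],
       [-0.0015,  0.9107, -0.413 ],
       [-1.    , -0.0018, -0.0003]]), 'contact_force': array([-0.1045,  0.3855, -0.2879]), 'torque': array([-0.0527,  0.0247, -0.028 ]), 'gripper_width': 0.9978715133898193}
scene [[396.2564   0.     248.1933]
 [  0.     396.2564 181.5058]
 [  0.       0.       1.    ]] [-0.1784 -0.5079  1.0173] [ 0.6038  0.3147 -0.7324]
top [[477.4825   0.     246.0801]
 [  0.     477.4825 187.2835]
 [  0.       0.       1.    ]] [-0.3381  0.1276  1.6531] [ 0.5076 -0.1196 -0.8533]
```

View pics/scene0.png

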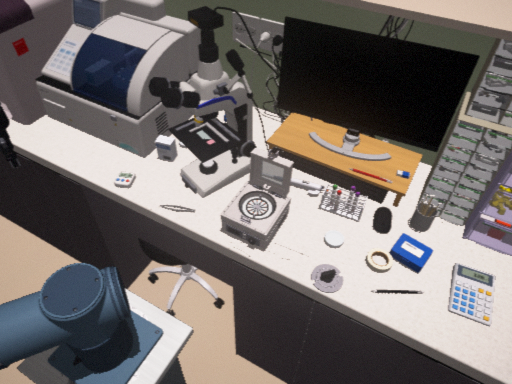

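View pics/top0.png

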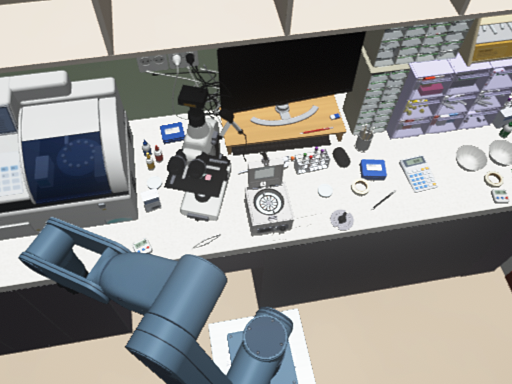

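The scene view shows the centrifuge near (257,208) and the lid near (326,278). In the top view they are near (268,205) and (342,219). I'll enlarge both.

```bash
python3 - <<'E'
from h import *
def crop(f,x,y,w,h,s):
    im=cv2.imread('pics/'+f+'.png')[y:y+h,x:x+w]; return cv2.resize(im,None,fx=s,fy=s,interpolation=cv2.INTER_CUBIC)
a=crop('scene0',210,140,140,160,4); cv2.imwrite('pics/za.png',cv2.resize(a,(525,600)))
a=crop('top0',235,145,130,100,6); cv2.imwrite('pics/zb.png',a)
E
```

```text
(no output)
```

View pics/za.png

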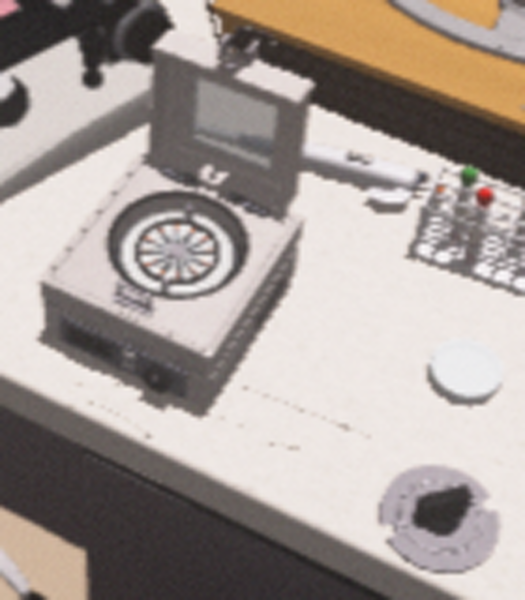

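View pics/zb.png

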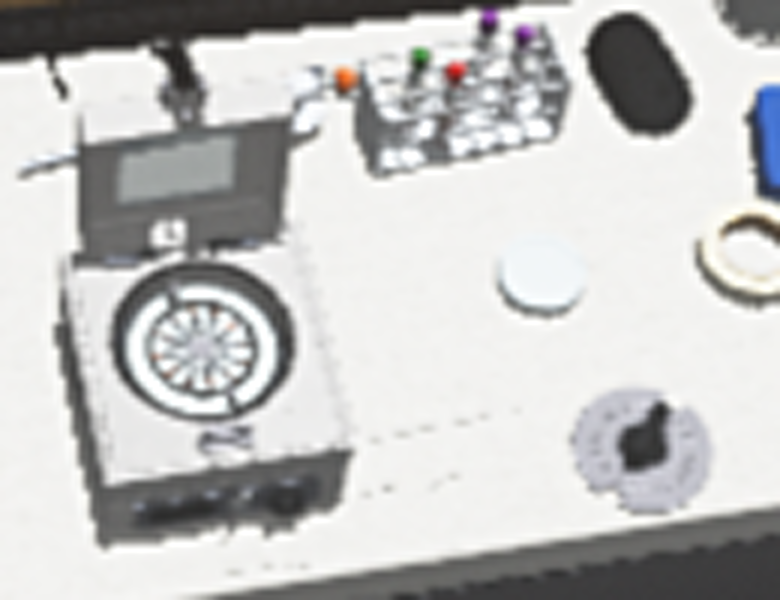

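The lid lies bar up: scene zoom (440,518), top zoom (640,447), with slots at top-left/right and bottom-left. The rotor pins are visible in the top zoom at (173,298) and (235,400). Next I'll measure these.

```bash
cat > m.py <<'E'
from h import *
np.set_printoptions(precision=4,suppress=True)
S,T=ld('scene0'),ld('top0')
def mask(c,x,y,w,h):
    m=np.zeros(c['pixels'].shape[:2],np.uint8)
    m[y:y+h,x:x+w]=1; return m
for n,c,b in(('S',S,(305,257,45,45)),('T',T,(325,205,34,30))):
    im=c['pixels'].astype(int); x,y,w,h=b; sub=im[y:y+h,x:x+w]
    m=(sub.max(2)<215).astype(np.uint8)
    dark=(sub.max(2)<80).astype(np.uint8)
    cv2.imwrite('pics/m%s.png'%n,cv2.resize(np.hstack([m*255,dark*255]),None,fx=8,fy=8,interpolation=0))
    cs,_=cv2.findContours(m,cv2.RETR_EXTERNAL,cv2.CHAIN_APPROX_NONE)
    k=max(cs,key=cv2.contourArea); hull=cv2.convexHull(k)
    e=cv2.fitEllipse(hull); ctr=np.array(e[0])+[x,y]
    print(n,'ellipse',ctr,e[1], 'z0.005->',onz(c,ctr,.005))
    # polar profile on plane
    C=onz(c,ctr,.005); out=[]
    for R in(.040,.043):
      row=[]
      for a in np.arange(0,360,6):
        p=C+R*np.array([np.cos(np.radians(a)),np.sin(np.radians(a)),0]); u=proj(c,p)[0]
        v=cv2.getRectSubPix(c['pixels'],(1,1),(float(u[0]),float(u[1])))[0,0].min(); row.append(v)
      row=np.array(row,int); print(R,[(int(a),int(v)) for a,v in zip(np.arange(0,360,6),row) if v>205 or v<100])
E
python3 m.py
```

```text
S ellipse [326.5871 278.3079] (28.03855323791504, 33.158042907714844) z0.005-> [ 0.4595 -0.4136  0.005 ]
0.04 [(132, 212), (138, 211), (318, 215)]
0.043 [(132, 224), (138, 207), (312, 208), (318, 227), (324, 209)]
T ellipse [341.4697 219.9239] (20.336090087890625, 23.394765853881836) z0.005-> [ 0.4599 -0.4092  0.005 ]
0.04 [(132, 245), (138, 235), (342, 206)]
0.043 [(78, 206), (84, 213), (126, 214), (132, 241), (138, 240), (192, 207), (210, 211), (216, 206), (246, 208), (252, 208), (306, 207), (312, 228), (318, 210)]
```

```bash
python3 - <<'E'
from h import *
S,T=ld('scene0'),ld('top0')
# rectify patches: lid at plane .005 and rotor at plane .075 (ortho), 
def rect(c,cx,cy,z,half,n):
    g=np.linspace(-half,half,n); 
    X,Y=np.meshgrid(cx-g*0,cy-g)  # placeholder
    P=np.array([[cx-g_r,cy-g_c,z] for g_r in g for g_c in g])  # row down = -x, col right = -y
    P=np.array([[cx-r,cy-cc,z] for r in g for cc in g])
    u=proj(c,P).astype(np.float32).reshape(n,n,2)
    return cv2.remap(c['pixels'],u[...,0],u[...,1],cv2.INTER_CUBIC)
lt=onz(T,(342,219),.005); ls=onz(S,(326.5,277.5),.005); print(lt,ls)
rt=onz(T,(235+203/6,145+342/6),.075); rs=onz(S,(210+177/3.75,140+248/3.75),.075); print(rt,rs)
a=np.hstack([rect(c,lt[0],lt[1],.005,.06,300) for c in(S,T)]); b=np.hstack([rect(c,rt[0],rt[1],.075,.075,300) for c in(S,T)])
cv2.imwrite('pics/rect.png',np.vstack([a,b]))
E
```

```text
[ 0.4635176  -0.41236792  0.005     ] [ 0.46188995 -0.41241862  0.005     ]
[ 0.54831433 -0.13375648  0.075     ] [ 0.5472353  -0.13540298  0.075     ]
```

View pics/rect.png

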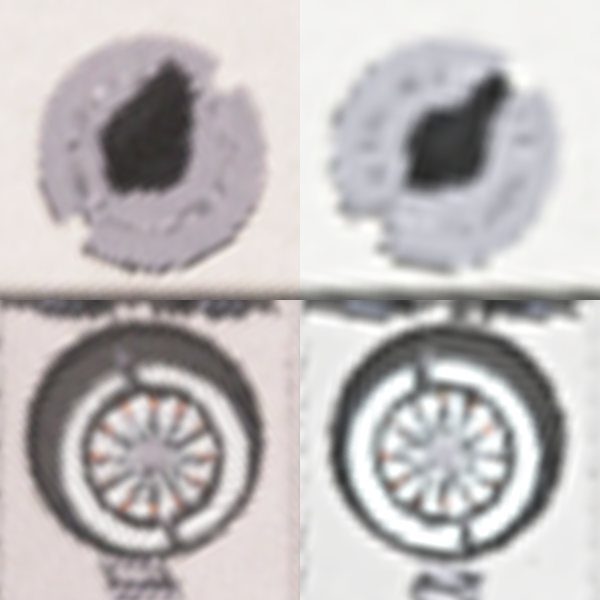

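Rectified patches: the lid slots at (222,85)/(75,222) in the scene patch and (217,80)/(68,220) in the top patch put the lid axis at about -47°. The rotor gaps put its axis at about -14°. I'll refine with fits and triangulation.

```bash
cat >> h.py <<'E'
def rect(c,cx,cy,z,half,n):
    g=(np.arange(n)+.5)/n*2*half-half
    P=np.array([[cx-r,cy-cc,z] for r in g for cc in g])
    u=proj(c,P).astype(np.float32).reshape(n,n,2)
    return cv2.remap(c['pixels'],u[...,0],u[...,1],cv2.INTER_CUBIC)
def unr(p,cx,cy,half,n): # rect px(col,row)->xy
    s=2*half/n; return np.array([cx+half-(p[1]+.5)*s, cy+half-(p[0]+.5)*s])
E
python3 - <<'E'
from h import *
np.set_printoptions(precision=4,suppress=True)
S,T=ld('scene0'),ld('top0')
res={}
for n,c in(('S',S),('T',T)):
    # white ring on plane .072 ; bowl rim .080
    A=rect(c,.548,-.134,.072,.075,300); g=A.min(2)
    m=(g>150).astype(np.uint8)
    # restrict to r<56mm: connected comps; fit outer boundary of ring by radial search
    for name,z,r0,r1,pol in(('ring',.072,.040,.056,-1),('bowl',.080,.048,.066,1)):
        pts=[]
        c0=np.array([.548,-.134])
        for it in range(3):
            pts=[]
            for a in np.radians(np.arange(0,360,4)):
                rr=np.arange(r0,r1,.0005); P=np.c_[c0[0]+rr*np.cos(a),c0[1]+rr*np.sin(a),rr*0+z]
                u=proj(c,P).astype(np.float32)
                v=cv2.remap(c['pixels'],u[None,:,0],u[None,:,1],cv2.INTER_LINEAR)[0].min(1).astype(float)
                d=pol*(v[4:]-v[:-4]); i=d.argmax()
                if d[i]>50: pts.append(P[i+2,:2])
            pts=np.array(pts)
            for k in range(4):
                B=np.c_[2*pts,np.ones(len(pts))]; s=np.linalg.lstsq(B,(pts**2).sum(1),rcond=None)[0]
                r=np.sqrt(s[2]+s[:2]@s[:2]); e=np.abs(np.hypot(*(pts-s[:2]).T)-r); pts=pts[e<max(.0015,np.median(e)*2)]
            c0=s[:2]
        print(n,name,c0,r,len(pts)); res[n,name]=proj(c,[*c0,z])[0]
print({k:tri(S,res['S',k],T,res['T',k]) for k in('ring','bowl')})
a=np.hstack([rect(c,.462,-.412,.035,.03,300) for c in(S,T)]); b=np.hstack([rect(c,.548,-.134,.080,.11,300) for c in(S,T)])
cv2.imwrite('pics/rect2.png',np.vstack([a,b]))
E
```

```text
S ring [ 0.545  -0.1357] 0.04623659958722689 14
S bowl [ 0.5494 -0.1339] 0.05983504676384568 12
T ring [ 0.5478 -0.1312] 0.047736641862838755 49
T bowl [ 0.5496 -0.1315] 0.05881116418384939 48
{'ring': (array([ 0.5521, -0.1324,  0.0635]), np.float64(0.0008806306562353811)), 'bowl': (array([ 0.5521, -0.1323,  0.076 ]), np.float64(0.000543418279691616))}
```

View pics/rect2.png

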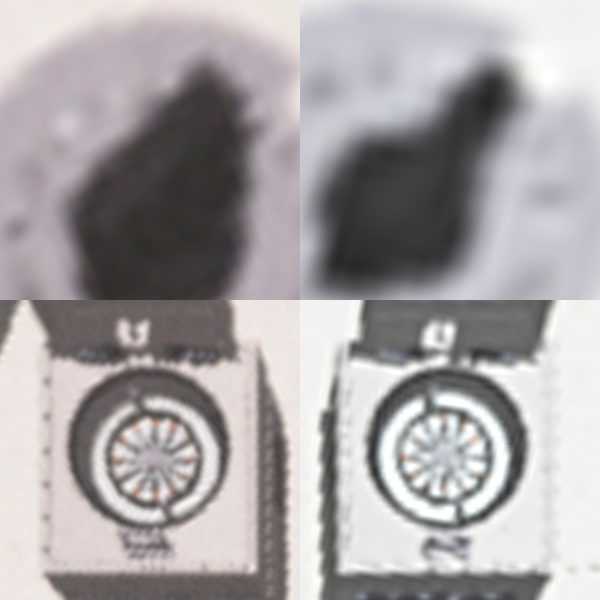

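```bash
cat > fit.py <<'E'
from h import *
np.set_printoptions(precision=4,suppress=True)
def prof(c,P):
    u=proj(c,P).astype(np.float32)
    return cv2.remap(c['pixels'],u[None,:,0],u[None,:,1],cv2.INTER_LINEAR)[0].min(1).astype(float)
def circ(c,c0,z,r0,r1,pol,thr=25,tol=.001,radius=None):
    c0=np.array(c0,float)
    for it in range(4):
        pts=[]
        for a in np.radians(np.arange(0,360,3)):
            rr=np.arange(r0,r1,.0004); P=np.c_[c0[0]+rr*np.cos(a),c0[1]+rr*np.sin(a),rr*0+z]
            v=prof(c,P); d=pol*(v[5:]-v[:-5]); i=d.argmax()
            if d[i]>thr: pts.append(P[i+2,:2])
        pts=np.array(pts)
        from scipy.optimize import least_squares
        if radius: f=lambda s: np.hypot(*(pts-s[:2]).T)-radius
        else: f=lambda s: np.hypot(*(pts-s[:2]).T)-s[2]
        s=least_squares(f,[*c0,(r0+r1)/2],loss='soft_l1',f_scale=tol/2).x; c0=s[:2]
    return s,len(pts)
E
python3 - <<'E'
from fit import *
S,T=ld('scene0'),ld('top0')
for n,c in(('S',S),('T',T)):
    s,k=circ(c,(.461,-.412),.005,.038,.053,1); print(n,'lid',s,k)
    s,k=circ(c,(.461,-.412),.003,.040,.052,1,radius=.046); print(n,'lid r46',s[:2],k)
    for z in(.072,.080): print(n,'bowl',z,circ(c,(.549,-.133),z,.050,.062,1,60,radius=.056 if z==.08 else None))
    C=s[:2]
    for R in(.039,.041,.043):
        a=np.arange(0,360,1.); P=np.c_[C[0]+R*np.cos(np.radians(a)),C[1]+R*np.sin(np.radians(a)),a*0+.005]; v=prof(c,P)
        out=[]
        for a0 in(133,313):
            w=np.where(abs(a-a0)<=16,np.clip(v-195,0,None),0); out.append((w*a).sum()/max(w.sum(),1e-9))
        print(n,R,'slots',out)
    C=np.array([.5505,-.133]) if 1 else 0
    C=circ(c,(.549,-.133),.08,.050,.062,1,60,radius=.056)[0][:2]
    for R in(.036,.039,.042,.045):
        a=np.arange(0,360,1.); P=np.c_[C[0]+R*np.cos(np.radians(a)),C[1]+R*np.sin(np.radians(a)),a*0+.074]; v=prof(c,P)
        out=[]
        for a0 in(166,346):
            w=np.where(abs(a-a0)<=16,np.clip(190-v,0,None),0); out.append((w*a).sum()/max(w.sum(),1e-9))
        print(n,R,'pins',out)
E
```

```text
S lid [ 0.4567 -0.4124  0.0433] 49
S lid r46 [ 0.4611 -0.413 ] 43Traceback (most recent call last):
  File "<stdin>", line 6, in <module>
  File "fit.py", line 18, in circ
    s=least_squares(f,[*c0,(r0+r1)/2],loss='soft_l1',f_scale=tol/2).x; c0=s[:2]
      ~~~~~~~~~~~~~^^^^^^^^^^^^^^^^^^^^^^^^^^^^^^^^^^^^^^^^^^^^^^^^
    return func(*args, **kwargs)
    vector_fun = VectorFunction(
        fun_wrapped,
    ...<6 lines>...
        workers=workers
    )
    self._update_fun()
    ~~~~~~~~~~~~~~~~^^
    self.f = self.fun_wrapped(xp_copy(self.x))
             ~~~~~~~~~~~~~~~~^^^^^^^^^^^^^^^^^
    return np.atleast_1d(self.fun(x))
                         ~~~~~~~~^^^
    return self.f(x, *self.args, **self.kwargs)
           ~~~~~~^^^^^^^^^^^^^^^^^^^^^^^^^^^^^^
  File "fit.py", line 17, in <lambda>
    else: f=lambda s: np.hypot(*(pts-s[:2]).T)-s[2]
                                 ~~~^~~~~~
ValueError: operands could not be broadcast together with shapes (0,) (2,)
```

```bash
python3 - <<'E'
from fit import *
S,T=ld('scene0'),ld('top0')
for n,c in(('S',S),('T',T)):
    s,k=circ(c,(.461,-.412),.003,.040,.052,1,15,radius=.046); print(n,'lid r46',s[:2],k)
    C=s[:2]
    for R in(.039,.041,.043):
        a=np.arange(0,360,1.); P=np.c_[C[0]+R*np.cos(np.radians(a)),C[1]+R*np.sin(np.radians(a)),a*0+.005]; v=prof(c,P)
        out=[]
        for a0 in(133,313):
            w=np.where(abs(a-a0)<=16,np.clip(v-195,0,None),0); out.append((w*a).sum()/max(w.sum(),1e-9))
        print(n,R,'slots',np.array(out))
    b,k=circ(c,(.549,-.133),.08,.050,.062,1,30,radius=.056); print(n,'bowl',b[:2],k); C=b[:2]
    for R in(.036,.039,.042,.045):
        a=np.arange(0,360,1.); P=np.c_[C[0]+R*np.cos(np.radians(a)),C[1]+R*np.sin(np.radians(a)),a*0+.074]; v=prof(c,P)
        out=[]
        for a0 in(166,346):
            w=np.where(abs(a-a0)<=16,np.clip(190-v,0,None),0); out.append((w*a).sum()/max(w.sum(),1e-9))
        print(n,R,'pins',np.array(out))
E
```

```text
S lid r46 [ 0.4616 -0.4128] 108
S 0.039 slots [132.5    315.3218]
S 0.041 slots [135.1333 315.0929]
S 0.043 slots [135.3754 315.4689]
S bowl [ 0.5525 -0.1309] 93
S 0.036 pins [161.4711 359.    ]
S 0.039 pins [167.6186 351.5661]
S 0.042 pins [173.5804 345.3622]
S 0.045 pins [181.2727 344.5463]
T lid r46 [ 0.4615 -0.4096] 69
T 0.039 slots [136.0081 306.0385]
T 0.041 slots [136.18   310.5056]
T 0.043 slots [135.6946 314.1951]
T bowl [ 0.549  -0.1321] 112
T 0.036 pins [166.5151   0.    ]
T 0.039 pins [168.2748   0.    ]
T 0.042 pins [0. 0.]
T 0.045 pins [  0.     343.0098]
```

```bash
cat > plan.py <<'E'
from h import *
def plan(wps,step=.055,yaw=0,nyaw=0,dec=1):
    """wps: world TCP waypoints; yaw total deg (first) in nyaw rows"""
    s=env.sense(); R=np.array(s['tool_rot']); p=np.array(s['position']); rows=[]
    if nyaw:
        for i in range(nyaw): rows.append([0,0,0,round(yaw/nyaw,1)])
        t=np.radians(sum(r[3] for r in rows)); c_,s_=np.cos(t),np.sin(t)
        R=R@np.array([[1,0,0],[0,c_,-s_],[0,s_,c_]])
    for w in wps:
        w=np.array(w); n=max(1,int(np.ceil(np.linalg.norm(w-p)/step))); 
        p0=p.copy()
        for i in range(n):
            d=R.T@(p0+(w-p0)*(i+1)/n-p)*100; d=np.round(d,dec); rows.append([*d,0]); p=p+R@d/100
    print(len(rows)); print([float(x)+0 for r in rows for x in r]); print('end',p.round(4),'yh',np.degrees(np.arctan2(R[1,1],R[0,1])))
E
python3 -c "
from plan import *
plan([(.3,.25,.21),(.33,0,.20),(.40,-.25,.19),(.4615,-.411,.12)],yaw=21.6,nyaw=3)"
```

```text
22
[0.0, 0.0, 0.0, 7.2, 0.0, 0.0, 0.0, 7.2, 0.0, 0.0, 0.0, 7.2, 0.4, -2.4, 4.6, 0.0, 0.4, -2.5, 4.6, 0.0, 0.4, -2.4, 4.7, 0.0, 0.5, -2.4, 4.6, 0.0, 0.4, -2.4, 4.6, 0.0, 0.2, -3.0, 4.0, 0.0, 0.2, -3.1, 4.0, 0.0, 0.2, -3.0, 4.0, 0.0, 0.2, -3.1, 4.1, 0.0, 0.2, -3.0, 4.0, 0.0, 0.2, -2.5, 4.6, 0.0, 0.2, -2.4, 4.5, 0.0, 0.2, -2.5, 4.6, 0.0, 0.2, -2.5, 4.6, 0.0, 0.2, -2.5, 4.5, 0.0, 1.8, -1.7, 4.0, 0.0, 1.7, -1.7, 3.9, 0.0, 1.8, -1.6, 4.0, 0.0, 1.8, -1.7, 4.0, 0.0]
end [ 0.4619 -0.4111  0.1195] yh 44.00106071041656
```

Emit:
jog_arm(series=[0.2,-2.4,4.6,7.2,0.4,-2.0,4.8,7.2,0.4,-2.2,4.7,7.2,0.4,-2.4,4.6,0,0.5,-2.5,4.6,0,0.2,-3,4,0,0.2,-3,4,0,0.2,-3,4,0,0.2,-3,4,0,0.2,-3,4,0,0.2,-2.5,4.6,0,0.2,-2.5,4.6,0,0.2,-2.5,4.6,0,0.2,-2.5,4.6,0,0.2,-2.5,4.6,0], claw=0.0)

```text
clock: 1.98
position: [0.442, -0.2309, 0.1919]
tool_rot: [[-0.0, 0.72, 0.694], [0.001, 0.694, -0.72], [-1.0, 0.0, -0.001]]
contact_force: [0.9, 1.4, 0.7]
gripper_width: 0.498
```

```bash
python3 -c "
from plan import *
plan([(.4615,-.411,.10)])"
```

```text
4
[2.3, -2.8, 3.6, 0.0, 2.3, -2.7, 3.6, 0.0, 2.3, -2.8, 3.5, 0.0, 2.3, -2.8, 3.6, 0.0]
end [ 0.4613 -0.4109  0.0998] yh 43.973017558602194
```

Emit:
jog_arm(series=[2.3,-2.8,3.6,0,2.3,-2.8,3.6,0,2.3,-2.8,3.5,0,2,-2.8,3.5,0,0,0,0,0,0,0,0,0])

```text
clock: 2.72
position: [0.4597, -0.4085, 0.1028]
tool_rot: [[-0.001, 0.72, 0.694], [0.002, 0.694, -0.72], [-1.0, 0.001, -0.002]]
contact_force: [-0.0, 0.4, 0.7]
gripper_width: 0.497
```

```bash
python3 -c "
from plan import *
cap('scene','scene1.png');cap('top','top1.png')
plan([(.4615,-.411,.04),(.4615,-.411,.01)],step=.03)
S=ld('scene1');T=ld('top1')
a=np.hstack([rect(c,.4615,-.411,.005,.075,400) for c in (S,T)]);cv2.imwrite('pics/r1.png',a)
"
```

```text
4
[2.1, 0.0, 0.1, 0.0, 2.2, -0.1, 0.1, 0.0, 2.1, 0.0, 0.1, 0.0, 3.0, 0.0, 0.0, 0.0]
end [ 0.4616 -0.411   0.0099] yh 44.05467290367954
```

View pics/r1.png

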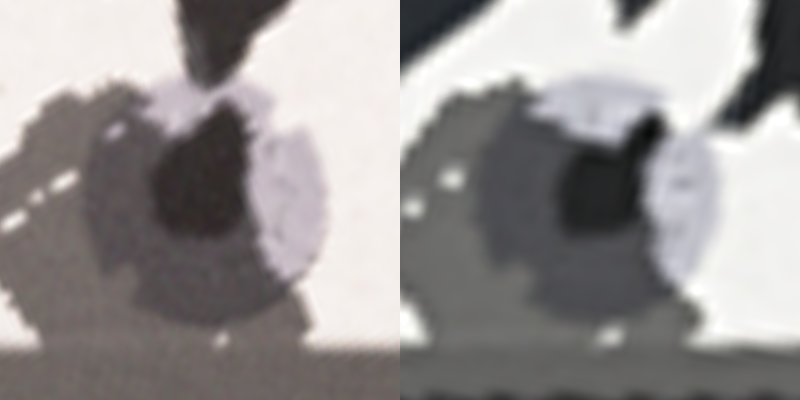

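View pics/scene1.png

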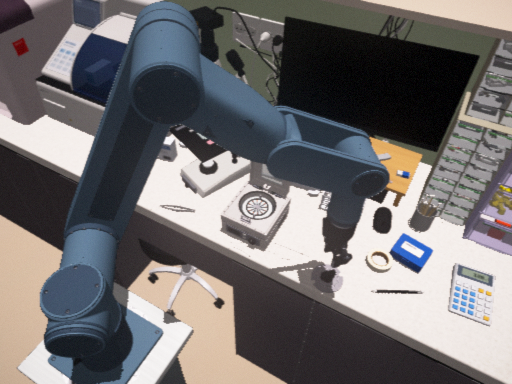

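Emit:
jog_arm(series=[2.1,0,0.1,0,2.1,-0.1,0.2,0,2.1,0,0.1,0,1.5,0,0,0,1.3,0,0,0,0,0,0,0,0,0,0,0])

```text
clock: 3.7
position: [0.4624, -0.4131, 0.0129]
tool_rot: [[0.001, 0.719, 0.695], [-0.001, 0.695, -0.719], [-1.0, -0.0, 0.001]]
contact_force: [-0.7, -0.4, 0.1]
gripper_width: 0.502
```

Close on the bar with moderate force.

Emit:
jog_arm(series=[0.2,0,0,0,0,0,0,0,0,0,0,0,0,0,0,0,0,0,0,0,0,0,0,0,0,0,0,0], claw=1, grip_force=50)

```text
clock: 4.58
position: [0.4623, -0.4131, 0.0108]
tool_rot: [[0.0, 0.719, 0.695], [-0.001, 0.695, -0.719], [-1.0, -0.0, 0.001]]
contact_force: [-1.6, -0.5, 5.1]
gripper_width: 0.13
```

Emit:
jog_arm(series=[-2,0,0,0,-4,0,0,0,-5,0,0,0,-5,0,0,0,-1,0,0,0,0,0,0,0,0,0,0,0])

```text
clock: 5.45
position: [0.4612, -0.4117, 0.1778]
tool_rot: [[-0.003, 0.719, 0.695], [0.003, 0.695, -0.719], [-1.0, 0.0, -0.004]]
contact_force: [0.0, 1.1, -1.3]
gripper_width: 0.133
```

```bash
python3 -c "
from plan import *
print(env.sense()['position'],env.sense()['contact_force'],env.sense()['gripper_width'])
cap('scene','scene2.png');cap('top','top2.png')
plan([(.549,-.133,.17)],yaw=-31.6,nyaw=4)
"
```

```text
[ 0.46121617 -0.41171133  0.17781129] [ 0.01421766  1.06864032 -1.31394027] 0.132579394009008
10
[0.0, 0.0, 0.0, -7.9, 0.0, 0.0, 0.0, -7.9, 0.0, 0.0, 0.0, -7.9, 0.0, 0.0, 0.0, -7.9, 0.1, 4.9, 0.3, 0.0, 0.2, 4.8, 0.2, 0.0, 0.1, 4.9, 0.3, 0.0, 0.2, 4.9, 0.2, 0.0, 0.1, 4.8, 0.3, 0.0, 0.2, 4.9, 0.3, 0.0]
end [ 0.5495 -0.133   0.1697] yh 75.60142864929956
```

View pics/scene2.png

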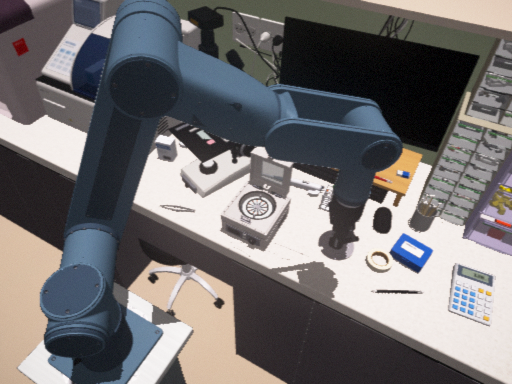

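The lid is in the gripper, at about (337,240) in the scene view. I'll turn it and carry it over the rotor.

Emit:
jog_arm(series=[0,0,0,-7.9,0,0,0,-7.9,0,0,0,-7.9,0,0,0,-7.9,0.1,4.9,0.3,0,0.1,4.9,0.3,0,0.1,4.9,0.3,0,0.1,4.9,0.2,0,0.1,4.9,0.2,0,0.2,4.7,0.2,0,0,0,0,0,0,0,0,0,0,0,0,0])

```text
clock: 7.18
position: [0.5489, -0.1348, 0.1729]
tool_rot: [[-0.001, 0.25, 0.968], [-0.0, 0.968, -0.25], [-1.0, -0.0, -0.001]]
contact_force: [0.3, 0.0, -1.6]
gripper_width: 0.132
```

```bash
python3 -c "
from plan import *
s=env.sense();print(s['position'],s['contact_force'],s['tool_rot'])
cap('scene','scene3.png');cap('top','top3.png')
S=ld('scene3');T=ld('top3')
a=cv2.resize(S['pixels'][150:260,200:320],None,fx=3.3,fy=4.0*3.3/4,interpolation=cv2.INTER_CUBIC)
b=cv2.resize(T['pixels'][150:250,220:320],None,fx=3.63,fy=3.63,interpolation=cv2.INTER_CUBIC)
cv2.imwrite('pics/z3.png',np.hstack([a,cv2.resize(b,(363,a.shape[0]))]))
"
```

```text
[ 0.5489135  -0.1348083   0.17290681] [ 0.27155125  0.02756309 -1.64410754] [[-7.16367824e-04  2.49957042e-01  9.68256662e-01]
 [-4.37269396e-05  9.68256902e-01 -2.49957136e-01]
 [-9.99999742e-01 -2.21400150e-04 -6.82698233e-04]]
```

View pics/z3.png

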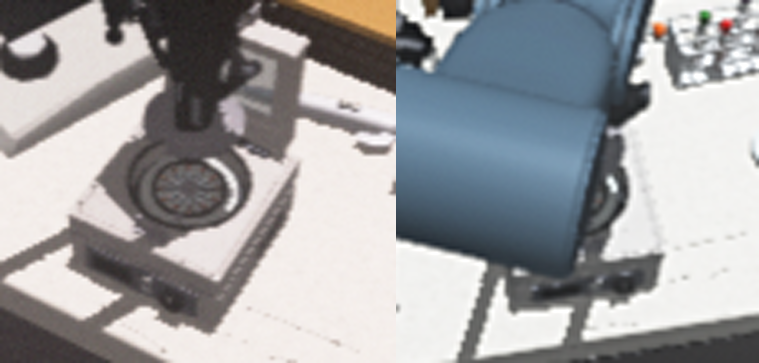

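```bash
python3 -c "
from fit import *
S=ld('scene3');S0=ld('scene0');T0=ld('top0')
a=rect(S,.548,-.134,.167,.06,400); b=rect(S0,.55,-.133,.072,.06,400)
cv2.imwrite('pics/r3.png',np.hstack([a,b]))
"
```

```text
(no output)
```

View pics/r3.png

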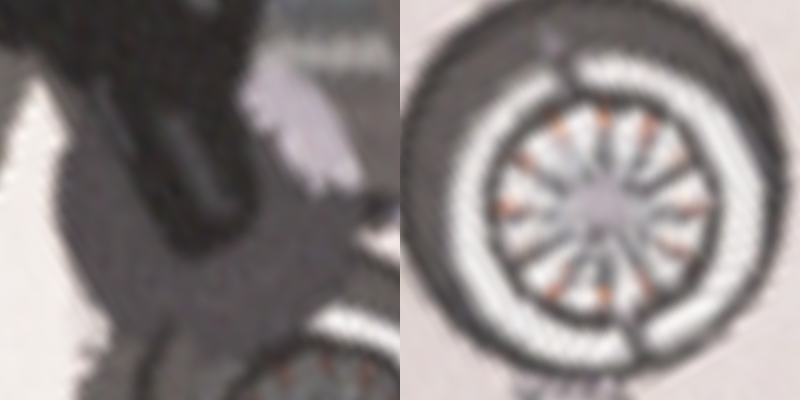

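I had the rotor angle's sign wrong. The pins are at (566,70) and (634,342) in the rectified picture, so the rotor axis is at about +14.3°, not -14.3°. I'll turn by 28.8° and lower part of the way.

Emit:
jog_arm(series=[0,0,0,-7.2,0,0,0,-7.2,0,0,0,-7.2,0,0,0,-7.2,1.5,0.1,0.1,0,1.5,0.1,0.1,0,1.5,0.1,0.0,0,1,0,0,0,0,0,0,0,0,0,0,0])

```text
clock: 8.52
position: [0.5508, -0.1304, 0.1186]
tool_rot: [[0.001, -0.249, 0.969], [-0.0, 0.969, 0.249], [-1.0, -0.0, 0.001]]
contact_force: [0.3, -0.4, -0.5]
gripper_width: 0.131
```

```bash
python3 -c "
from plan import *
s=env.sense();print(s['position'],s['contact_force'],s['tool_rot'])
cap('scene','scene4.png')
S=ld('scene4')
z=s['position'][2]-.006
a=rect(S,.549,-.133,z,.06,400); b=rect(S,.549,-.133,.083,.06,400)
cv2.imwrite('pics/r4.png',np.hstack([a,b]))
"
```

```text
[ 0.55078763 -0.13043537  0.11862567] [ 0.32996231 -0.39371539 -0.46813562] [[ 6.10434432e-04 -2.48642985e-01  9.68595010e-01]
 [-3.07914085e-04  9.68595098e-01  2.48643201e-01]
 [-9.99999766e-01 -4.50024418e-04  5.14703121e-04]]
```

View pics/r4.png

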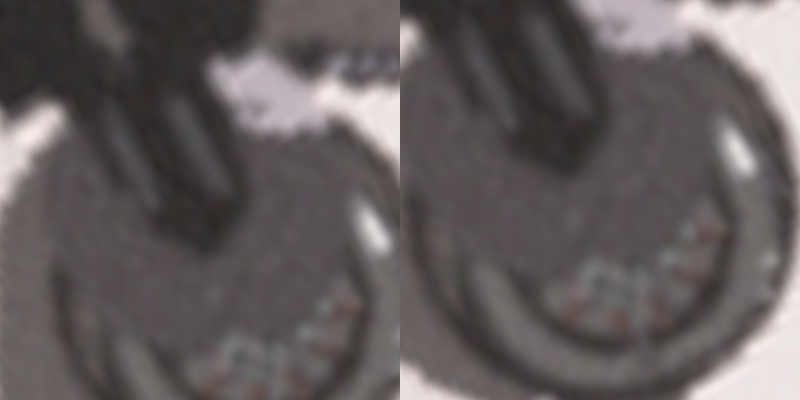

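Emit:
jog_arm(series=[1,0,0,0,0.8,-0.1,0,0,0,0,0,0,0,0,0,0])

```text
clock: 9.07
position: [0.5507, -0.1313, 0.1002]
tool_rot: [[-0.0, -0.249, 0.969], [0.0, 0.969, 0.249], [-1.0, 0.0, -0.0]]
contact_force: [0.9, -0.2, -1.5]
gripper_width: 0.13
```

```bash
python3 -c "
from plan import *
s=env.sense();print(s['position'],s['contact_force'])
cap('scene','scene5.png')
S=ld('scene5')
z=s['position'][2]-.006
a=rect(S,.549,-.133,z,.065,600)
cv2.imwrite('pics/r5.png',np.clip((a.astype(float)-20)*2.2,0,255).astype(np.uint8))
"
```

```text
[ 0.55071358 -0.13132017  0.10024182] [ 0.94363504 -0.22889583 -1.48735449]
```

View pics/r5.png

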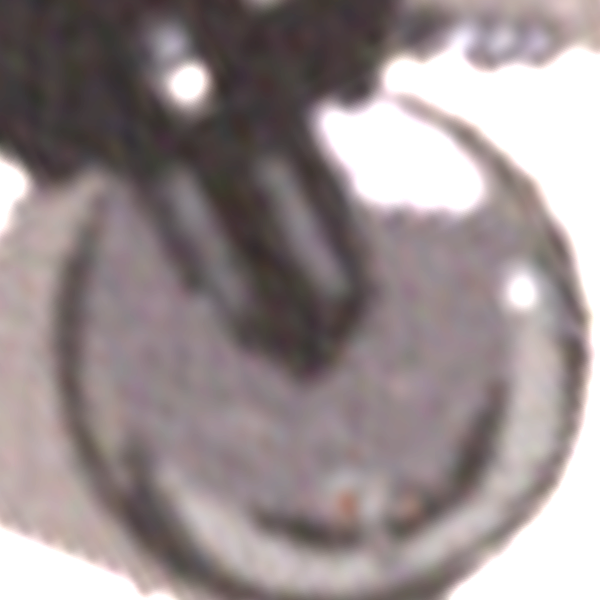

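The lid's front edge is near (300,510) with the pin visible behind the slot at (380,520). I'll shift about -1 mm and lower gently.

Emit:
jog_arm(series=[0,0,-0.1,0,0.4,0,0,0,0.3,0,0,0,0.2,0,0,0,0,0,0,0])

```text
clock: 9.75
position: [0.5496, -0.1315, 0.091]
tool_rot: [[-0.0, -0.249, 0.969], [0.0, 0.969, 0.249], [-1.0, 0.0, -0.0]]
contact_force: [-0.8, 0.5, -2.1]
gripper_width: 0.131
```

Emit:
jog_arm(series=[0.2,0,0,0,0.2,0,0,0,0.2,0,0,0,0.1,0,0,0,0,0,0,0])

```text
clock: 10.38
position: [0.5497, -0.1315, 0.0842]
tool_rot: [[-0.0, -0.249, 0.969], [0.0, 0.969, 0.249], [-1.0, 0.0, -0.0]]
contact_force: [0.8, -0.6, -0.2]
gripper_width: 0.129
```

Emit:
jog_arm(series=[0.1,0,0,0,0.1,0,0,0,0,0,0,0,0,0,0,0])

```text
clock: 10.88
position: [0.5498, -0.1316, 0.0828]
tool_rot: [[0.0, -0.249, 0.969], [-0.0, 0.969, 0.249], [-1.0, -0.0, 0.0]]
contact_force: [-2.0, 1.1, 3.8]
gripper_width: 0.131
```

Contact came at z = 0.083, the expected seated height. Releasing, then lifting.

Emit:
jog_arm(series=[0,0,0,0,0,0,0,0,0,0,0,0,0,0,0,0,-1,0,0,0,-2,0,0,0,-4,0,0,0,-5,0,0,0,-3,0,-4,0,0,0,-5,0,0,0,-5,0,0,0,0,0], claw=0.3)

```text
clock: 12.38
position: [0.4117, -0.1665, 0.2332]
tool_rot: [[0.0, -0.246, 0.969], [-0.001, 0.969, 0.246], [-1.0, -0.001, -0.0]]
contact_force: [0.9, 0.2, -0.1]
gripper_width: 0.35
```

```bash
cat > v.py <<'E'
import sys
from plan import *
k=sys.argv[1]
s=env.sense();print(s['clock'],s['position'],s['contact_force'],s['gripper_width'])
S=cap('scene','scene%s.png'%k);T=cap('top','top%s.png'%k)
a=cv2.resize(S['pixels'][130:260,200:320],(369,400),interpolation=cv2.INTER_CUBIC)
b=cv2.resize(T['pixels'][140:250,215:325],(400,400),interpolation=cv2.INTER_CUBIC)
cv2.imwrite('pics/z%s.png'%k,np.hstack([a,b]))
E
python3 v.py 6
```

```text
12.375 [ 0.41165354 -0.16652521  0.23322311] [ 0.85732536  0.15717448 -0.0854841 ] 0.34996731592656344
```

View pics/z6.png

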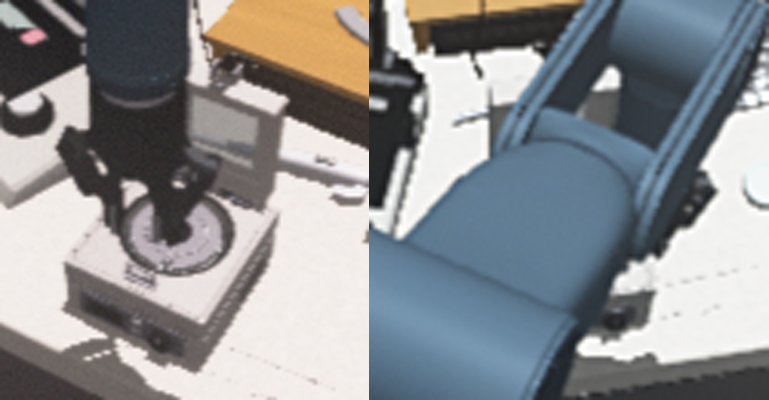

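```bash
python3 -c "
from fit import *
S=ld('scene6');S0=ld('scene0');T0=ld('top0')
a=rect(S,.549,-.133,.077,.065,400); b=rect(S0,.549,-.133,.077,.065,400)
cv2.imwrite('pics/r6.png',np.hstack([a,b]))
for p in((.78,-.17,.25),(.76,-.17,.1),(.69,-.175,.15),(.69,-.175,.0),(.78,-.17,.5)): print(p,proj(S0,p)[0].round(),proj(T0,p)[0].round())
"
```

```text
(0.78, -0.17, 0.25) [304. 125.] [268. 125.]
(0.76, -0.17, 0.1) [296. 164.] [267. 153.]
(0.69, -0.175, 0.15) [290. 166.] [273. 159.]
(0.69, -0.175, 0.0) [287. 198.] [271. 180.]
(0.78, -0.17, 0.5) [313.  51.] [272.  77.]
```

View pics/r6.png

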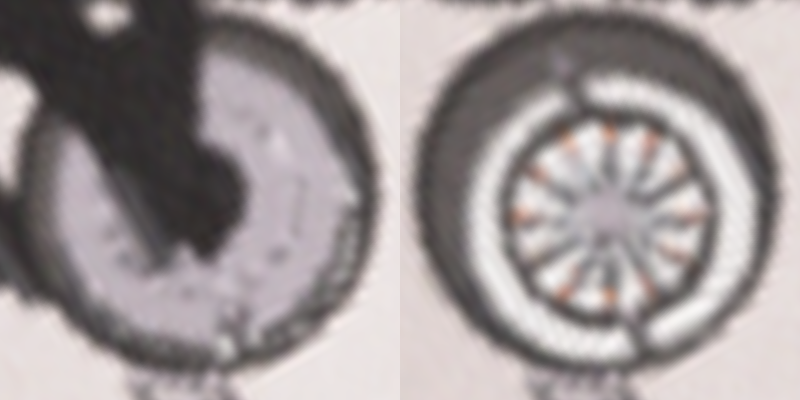

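```bash
python3 -c "
from fit import *
S=ld('scene0');T=ld('top0')
print(tri(S,(278,117),T,(223,112)), tri(S,(273,142),T,(229,153)))
"
```

```text
(array([ 0.9535, -0.0151,  0.1305]), np.float64(0.03485772750225237)) (array([ 0.8285, -0.0304,  0.0703]), np.float64(0.04122579639610602))
```

Emit:
jog_arm(series=[-0.5,0,0,10.4,-0.5,0,0,10.4,-0.5,0,0,10.4,-0.5,0,0,10.4,-0.5,0,0,10.4,-0.5,0,0,10.4,0,0,0,10.4,0,0,0,10.4,0,0,0,10.4,0,0,0,10.4,0,0,0,0], claw=1)

```text
clock: 13.85
position: [0.4153, -0.1662, 0.2624]
tool_rot: [[0.0, 1.0, 0.01], [-0.0, 0.01, -1.0], [-1.0, 0.0, 0.0]]
contact_force: [-0.2, -0.1, -0.2]
gripper_width: 0.001
```

Emit:
jog_arm(series=[0,5,0.4,0,0,5,0.5,0,0,5,0,0,0,5,0,0,0,5,0,0,0,2.5,0,0,0,0,0,0,0,0,0,0])

```text
clock: 14.85
position: [0.6888, -0.1731, 0.2618]
tool_rot: [[-0.001, 1.0, 0.009], [0.0, 0.009, -1.0], [-1.0, -0.001, -0.0]]
contact_force: [-0.6, -0.2, 0.1]
gripper_width: 0.002
```

```bash
python3 v.py 7
```

```text
14.85 [ 0.68880742 -0.17307682  0.26183983] [-0.57917473 -0.18729885  0.14401168] 0.0016501726338569809
```

View pics/z7.png

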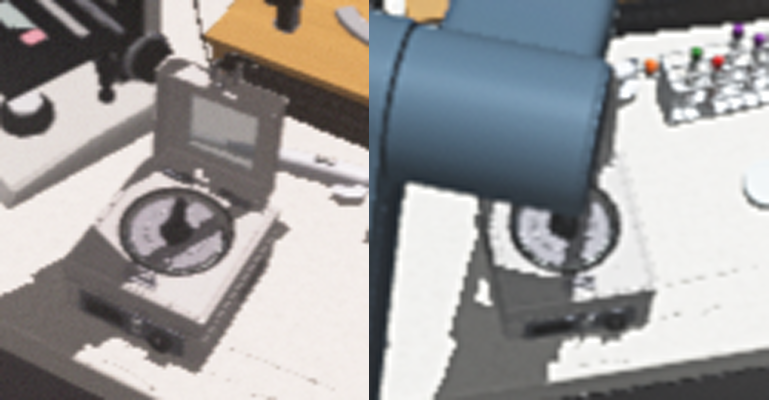

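The lid is in the rotor, bar at (178,225) in the scene crop. The gripper is just above the crop at (287,15). Rectified check of the lid:

```bash
python3 -c "
from fit import *
S=ld('scene7');T=ld('top7')
cv2.imwrite('pics/r7.png',np.hstack([rect(c,.549,-.133,.077,.065,400) for c in(S,T)]))
"
```

```text
(no output)
```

View pics/r7.png

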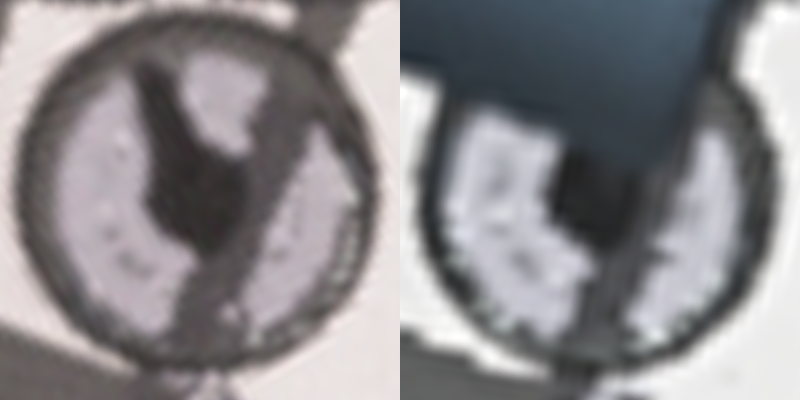

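View pics/scene7.png

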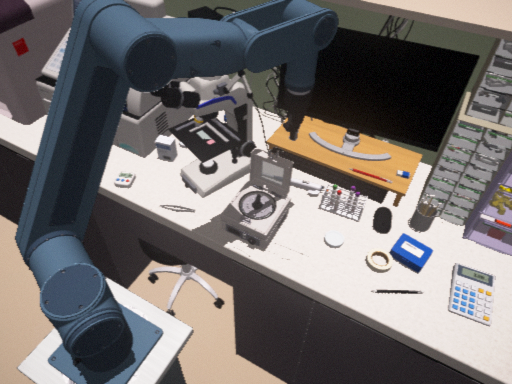

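The lid is flat and concentric in both views, with the front pin in its slot at (235,315). The gripper stands behind the cover's right half. I'll go down and feel for the cover.

Emit:
jog_arm(series=[3,0,0,0,3,0,0,0,1.2,0,0,0,0,-1,0,0,0,-0.5,0,0,0,0,0,0])

```text
clock: 15.7
position: [0.6743, -0.1739, 0.1922]
tool_rot: [[0.002, 1.0, 0.007], [-0.001, 0.007, -1.0], [-1.0, 0.002, 0.001]]
contact_force: [0.3, -0.3, -0.5]
gripper_width: -0.001
```

Emit:
jog_arm(series=[0.2,-0.5,0,0,0,-0.5,0,0,0,0,0,0])

```text
clock: 16.08
position: [0.6641, -0.1736, 0.1886]
tool_rot: [[0.0, 1.0, 0.007], [-0.0, 0.007, -1.0], [-1.0, 0.0, 0.0]]
contact_force: [0.9, -0.0, -0.0]
gripper_width: -0.001
```

```bash
python3 -c "
from h import *
p=env.sense()['position'];x,z=p[0],p[2]
s=.105
for th in np.arange(1.6,-.01,-.1):
    X=.615-s*np.cos(th)+.03*np.sin(th)+.010; Z=.086+s*np.sin(th)+.03*np.cos(th)
    print(round(th,2),X.round(4),Z.round(4),'row',round((z-Z)*100,1),round((X-x)*100,1)); x,z=X,Z
"
```

```text
1.6 0.6581 0.1901 row -0.1 -0.6
1.5 0.6475 0.1929 row -0.3 -1.1
1.4 0.6367 0.1946 row -0.2 -1.1
1.3 0.6258 0.1952 row -0.1 -1.1
1.2 0.6149 0.1947 row 0.0 -1.1
1.1 0.6041 0.1932 row 0.2 -1.1
1.0 0.5935 0.1906 row 0.3 -1.1
0.9 0.5832 0.1869 row 0.4 -1.0
0.8 0.5734 0.1822 row 0.5 -1.0
0.7 0.564 0.1766 row 0.6 -0.9
0.6 0.5553 0.17 row 0.7 -0.9
0.5 0.5472 0.1627 row 0.7 -0.8
0.4 0.54 0.1545 row 0.8 -0.7
0.3 0.5336 0.1457 row 0.9 -0.6
0.2 0.5281 0.1363 row 0.9 -0.6
0.1 0.5235 0.1263 row 1.0 -0.5
-0.0 0.52 0.116 row 1.0 -0.4
```

Emit:
jog_arm(series=[-0.1,-0.6,0,0,-0.3,-1.1,0,0,-0.2,-1.1,0,0,-0.1,-1.1,0,0,0,-1.1,0,0,0.2,-1.1,0,0,0,0,0,0])

```text
clock: 16.95
position: [0.6016, -0.1741, 0.1934]
tool_rot: [[-0.002, 1.0, 0.007], [0.0, 0.007, -1.0], [-1.0, -0.002, -0.0]]
contact_force: [0.3, -0.0, 0.9]
gripper_width: 0.003
```

```bash
python3 v.py 8
```

```text
16.95 [ 0.60163187 -0.1740649   0.19338042] [ 0.33521542 -0.03992482  0.93197071] 0.0031811236709259495
```

View pics/z8.png

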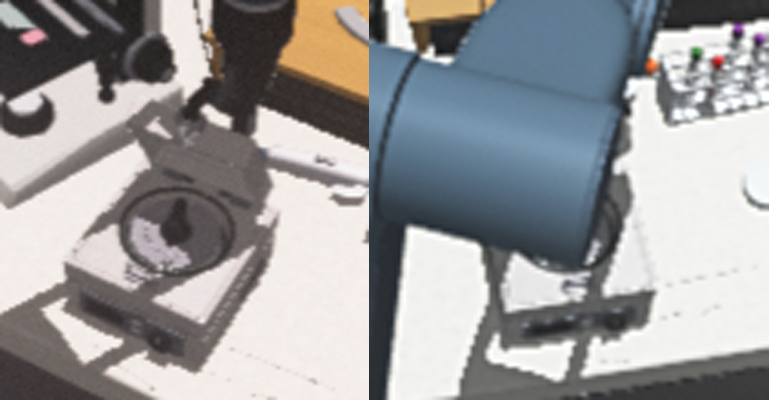

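The cover has tilted forward: its front edge is now near (195,130) in the scene crop, with the finger behind it at (240,125) and the lever standing free at (195,95). I'll keep following the arc.

Emit:
jog_arm(series=[0.3,-1,0,0,0.4,-1,0,0,0.5,-1,0,0,0.6,-0.9,0,0,0.7,-0.9,0,0,0.7,-0.8,0,0,0,0,0,0])

```text
clock: 17.92
position: [0.5457, -0.1741, 0.1601]
tool_rot: [[-0.003, 1.0, 0.007], [0.001, 0.007, -1.0], [-1.0, -0.003, -0.001]]
contact_force: [-1.0, -0.5, -0.1]
gripper_width: -0.0
```

```bash
python3 v.py 9
```

```text
17.925 [ 0.54570609 -0.17411242  0.16006117] [-0.98758645 -0.45543869 -0.05558273] -8.299449379503573e-05
```

View pics/z9.png

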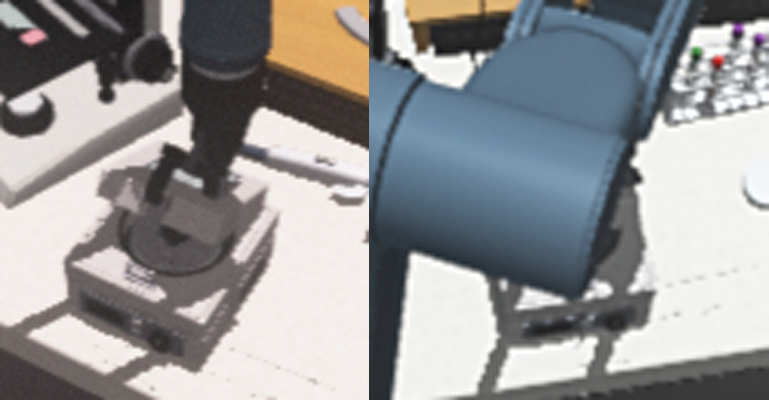

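Emit:
jog_arm(series=[0.6,-0.5,0,0,0.6,-0.5,0,0,0.6,-0.4,0,0,0.6,-0.4,0,0,0.6,-0.3,0,0,0.6,-0.3,0,0,0,0,0,0])

```text
clock: 18.9
position: [0.5222, -0.1742, 0.1245]
tool_rot: [[-0.002, 1.0, 0.007], [0.001, 0.007, -1.0], [-1.0, -0.002, -0.001]]
contact_force: [0.1, 0.3, -0.0]
gripper_width: -0.003
```

```bash
python3 v.py 10
```

```text
18.9 [ 0.52222798 -0.17423216  0.12445752] [ 0.14366006  0.30831097 -0.01949281] -0.002864889192206502
```

View pics/z10.png

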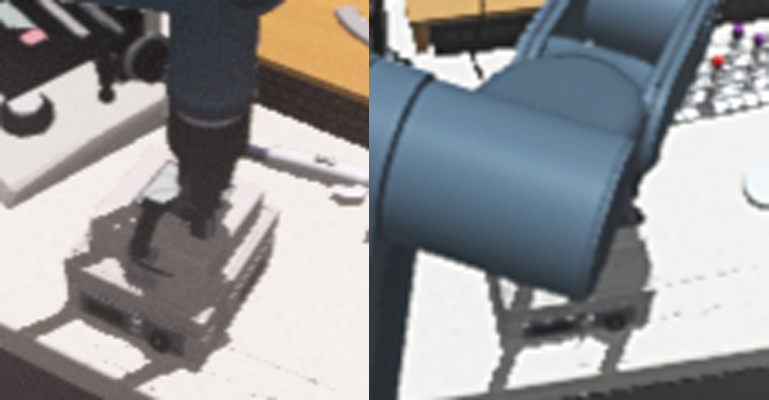

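The cover is nearly down, with the lever at (145,230) and the finger on the right part. I'll press the last stretch slowly.

Emit:
jog_arm(series=[0.3,-0.1,0,0,0.3,-0.1,0,0,0.2,0,0,0,0.1,0,0,0,0,0,0,0])

```text
clock: 19.62
position: [0.5213, -0.1745, 0.1162]
tool_rot: [[0.0, 1.0, 0.007], [0.0, 0.007, -1.0], [-1.0, 0.0, -0.0]]
contact_force: [0.6, 0.7, -0.7]
gripper_width: 0.004
```

Emit:
jog_arm(series=[0.1,0,0,0,0.1,0,0,0,0.1,0,0,0,0,0,0,0])

```text
clock: 20.12
position: [0.5215, -0.1746, 0.1159]
tool_rot: [[0.002, 1.0, 0.007], [-0.001, 0.007, -1.0], [-1.0, 0.002, 0.001]]
contact_force: [-6.8, 2.7, 19.1]
gripper_width: -0.001
```

The cover is shut: the finger stopped at z = 0.116 with 19 N. Next I'll lift and go in front of the lever.

Emit:
jog_arm(series=[-1,0,0,0,-3,0,0,0,-5,0,0,0,0,-4,0,0,0,-4,-2,0,0,-2,-2.2,0,0,0,0,0,0,0,0,0])

```text
clock: 21.12
position: [0.4218, -0.1339, 0.2037]
tool_rot: [[0.001, 1.0, 0.007], [-0.001, 0.007, -1.0], [-1.0, 0.001, 0.001]]
contact_force: [-0.1, 0.4, -0.1]
gripper_width: 0.001
```

```bash
python3 v.py 11
```

```text
21.125 [ 0.42176006 -0.13388062  0.20370474] [-0.08023473  0.44430309 -0.14511196] 0.001158002437348175
```

View pics/z11.png

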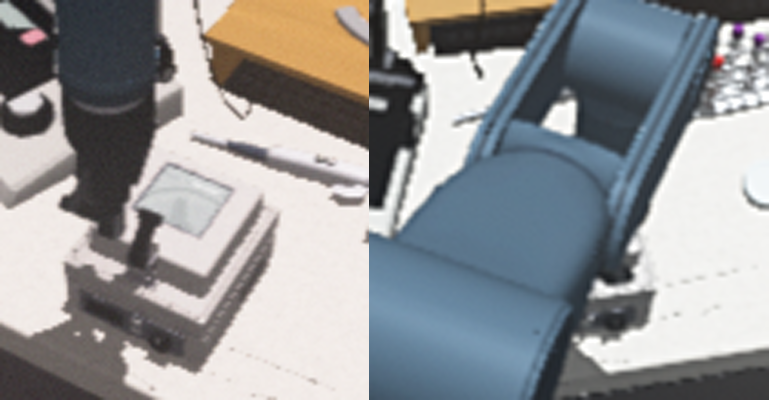

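```bash
python3 -c "
from h import *
S=ld('scene11')
for a in(0,.5,.85,.95,1.05):
    P=(.475+.046*np.cos(a)-.017*np.sin(a),-.133,.110+.046*np.sin(a)+.017*np.cos(a)); u=proj(S,P)[0]; print(a,np.round(P,4),u, (u-[200,130])*3.076)
x,z=.4218,.2037
for a in np.arange(1,-.01,-.1):
    X=.475+.046*np.cos(a)-.017*np.sin(a)-.010; Z=.110+.046*np.sin(a)+.017*np.cos(a)
    print(round(a,1),X.round(4),Z.round(4),round((z-Z)*100,1),round((X-x)*100,1)); x,z=X,Z
"
```

```text
0 [ 0.521 -0.133  0.127] [252.70213561 200.23110294] [162.11176913 216.03087264]
0.5 [ 0.5072 -0.133   0.147 ] [250.5258066  198.74931758] [155.41738109 211.47290088]
0.85 [ 0.4926 -0.133   0.1558] [248.09478134 199.97258451] [147.9395474  215.23566994]
0.95 [ 0.4879 -0.133   0.1573] [247.30523701 200.66181083] [145.51090903 217.35573013]
1.05 [ 0.4831 -0.133   0.1584] [246.48757422 201.49334551] [142.99577831 219.91353078]
1.0 0.4755 0.1579 4.6 5.4
0.9 0.4803 0.1566 0.1 0.5
0.8 0.4849 0.1548 0.2 0.5
0.7 0.4892 0.1526 0.2 0.4
0.6 0.4934 0.15 0.3 0.4
0.5 0.4972 0.147 0.3 0.4
0.4 0.5007 0.1436 0.3 0.4
0.3 0.5039 0.1398 0.4 0.3
0.2 0.5067 0.1358 0.4 0.3
0.1 0.5091 0.1315 0.4 0.2
0.0 0.511 0.127 0.5 0.2
```

The lever tip is at about (150,213) in the crop and the text's geometry predicts (146,217), so they agree. Down in front of the lever, then push back along its arc.

Emit:
jog_arm(series=[2,0.8,0,0,2.7,1,0,0,0.1,1.2,0,0,0,1.2,0,0,0,0.8,0,0,0.1,0.8,0,0,0.2,0.5,0,0,0.2,0.4,0,0,0.3,0.4,0,0,0,0,0,0])

```text
clock: 22.48
position: [0.4918, -0.1327, 0.147]
tool_rot: [[-0.0, 1.0, 0.007], [0.0, 0.007, -1.0], [-1.0, -0.0, -0.0]]
contact_force: [-0.3, 0.2, -0.3]
gripper_width: -0.003
```

```bash
python3 v.py 12
```

```text
22.475 [ 0.49184261 -0.1327105   0.1469618 ] [-0.29670714  0.2089747  -0.30547496] -0.0026837818294262383
```

View pics/z12.png

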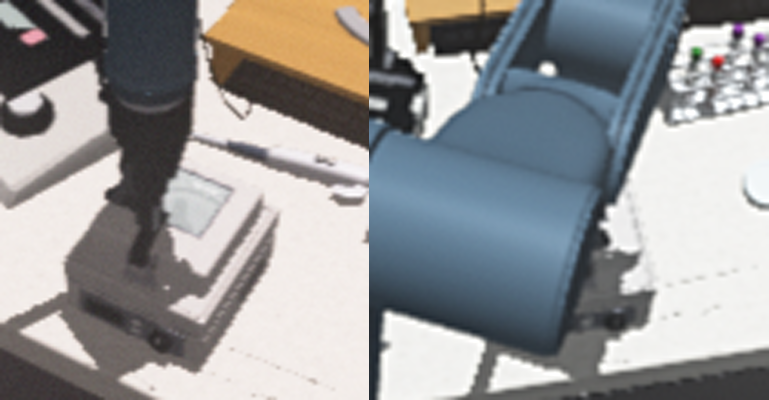

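Emit:
jog_arm(series=[0.1,0.4,0,0,0.3,0.4,0,0,0.3,0.4,0,0,0.4,0.3,0,0,0.4,0.3,0,0,0.4,0.2,0,0,0.2,0,0,0,0,0,0,0])

```text
clock: 23.58
position: [0.5125, -0.1327, 0.1268]
tool_rot: [[0.002, 1.0, 0.007], [-0.0, 0.007, -1.0], [-1.0, 0.002, 0.0]]
contact_force: [0.1, 0.9, 3.2]
gripper_width: -0.0
```

Emit:
jog_arm(series=[0.1,0.2,0,0,0.1,0.2,0,0,0.1,0,0,0,0,0,0,0])

```text
clock: 24.08
position: [0.5136, -0.1327, 0.1254]
tool_rot: [[-0.004, 1.0, 0.008], [-0.001, 0.008, -1.0], [-1.0, -0.004, 0.001]]
contact_force: [-14.2, 0.5, 23.7]
gripper_width: -0.003
```

It stops firmly at z = 0.125 with 24 N. I'll lift clear and look.

Emit:
jog_arm(series=[-1,0,0,0,-3,0,0,0,-4,0,0,0,-4,-4,0,0,0,-5,3,0,0,-4,5,0,0,0,6,0,0,0,6,0,0,0,6,0,0,0,0,0,0,0,0,0])

```text
clock: 25.45
position: [0.3885, -0.3919, 0.2426]
tool_rot: [[-0.001, 1.0, 0.006], [0.002, 0.006, -1.0], [-1.0, -0.001, -0.002]]
contact_force: [-0.2, -0.0, -0.3]
gripper_width: 0.004
```

```bash
python3 v.py 13
```

```text
25.45 [ 0.38846439 -0.39194222  0.24261472] [-0.17077026 -0.00367358 -0.32480865] 0.0040042641852723335
```

View pics/z13.png

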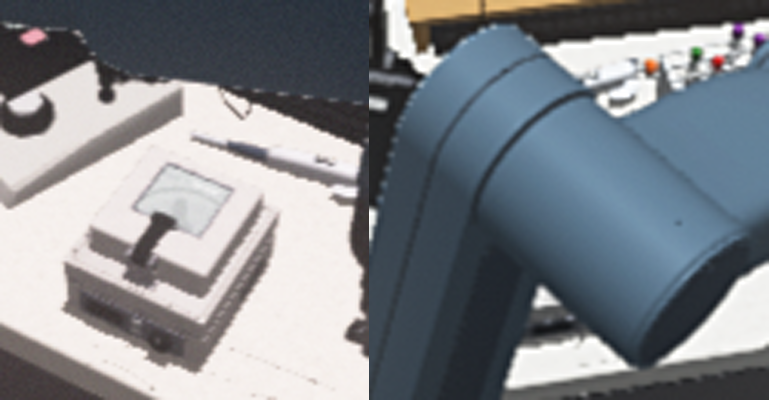

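View pics/scene13.png

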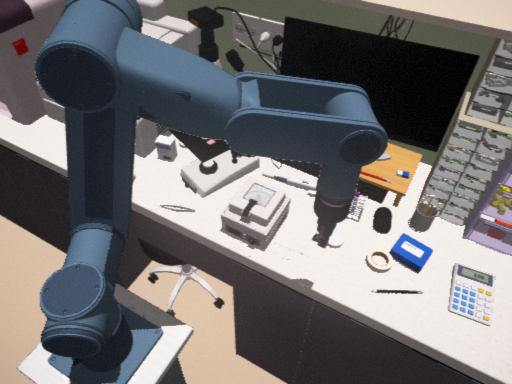

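The cover is shut. The lever lies flat, with its tip at crop (163,217) where flat predicts (162,216). The arm is clear, so I'll hand it in.

```bash
python3 -c "
from cell import env
print(env.finish_job())"
```

```text
the job is handed in; nothing more can be done
None
```

The centrifuge is closed and locked, and I handed the job in at about 25.5 s of the 56 s allowed. `finish_job` gives no verdict, so the checks below are my own.

**What I did:** I gripped the lid by its bar and turned it to the drive pins. I lowered it onto the rotor and released it, then pushed the cover down slowly from behind, to one side of the lever. Last, I folded the clamp lever from the front.

| Step | Measured | Expected |
|---|---|---|
| Lid seated | Contact at tool height 83 mm with 4 N; flat and centred in the scene view, front pin in its slot | 83 mm seated, 94 mm if riding on the pins |
| Cover shut | Finger stopped at 115.9 mm with 19 N | 116 mm |
| Lever folded | Finger stopped at 125.4 mm with 24 N; tip at (163,217) in the scene crop | 127 mm; (162,216) |

**Disagreements and limits:**
- I first read the rotor angle with the wrong sign (-14° instead of +14°). I caught it from a picture before lowering the lid and corrected it.
- The two cameras disagreed by 2–4 mm in y, so I used their mean. At the last lid check the top camera saw only part of the lid.
- The lever stopped 1.6 mm lower than the text says.
- In the final look the arm blocked the top camera, so the closed state was confirmed by the scene camera alone.
- I touched none of the other things on the bench, but I did not measure their final positions.

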